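# Set the microscope light base to its third click and switch the lamp on

### The arm

A 7-joint arm with a two-finger parallel gripper is mounted at the origin on the work surface. World frame = base frame: x ahead of the robot, y to its left, z up, the work surface at z = 0. Lengths are in m, angles in rad, forces in N, time in s.
With the tool pointing down it reaches from about 0.425 to 0.875 m from the base axis. Payload 4.7 kg.
Tool frame: the origin (TCP) lies between the finger pads; the fingertips stand 14 mm ahead of it and the grasp point (between the pads) lies 5 mm behind it; z points along the fingers, y is the line along which they close (so a half turn about z gives the same grasp; the last joint's range is limited). The gripper opens to 87 mm and grips with 3 to 60 N. Pads are 19 mm wide; open, the fingers measure 117 mm over their backs; the gripper's body (75 mm by 190 mm) begins 51 mm behind the grasp point.
Start: joints at [-1.18, 0.321, -0.07, 1.45, 0.023, 1.371, -0.057], TCP at [0.239, 0.604, 0.237] pointing down, gripper open.
Joint ranges: [-2.86, 2.86], [-0.3, 2.09], [-1.38, 1.24], [0.06, 2.45], [-1.56, 4.7], [0.09, 2.05], [-2.69, 2.69]. Speed limits (rad/s): [2.57, 2.57, 3.14, 3.14, 3.14, 3.14, 3.14].

### API

Orientations are given as a rotation vector (axis times angle).
In Python, from bench import get_state, get_image, camera_params, close_job gives the robot as it stands. The module is installed in compiled form; this text tells all that it offers.
- The arm moves only by the tool arm_command, never from a script. Its argument "motion" is a list of rows, each a list of 5 numbers: the finger opening in mm, from 0 to 87, then the shift along the tool's x, y, z in mm, then the turn about the tool's z in degrees. In form: [[gripper, x, y, z, spin], ...]. A call has 1 to 5 rows; each row is the pose to reach, as a shift and turn from the pose commanded when the call began, along the tool's axes at that moment; what a row does not reach only later rows make up. A row lasts 1/12 s, in which the tool goes at most 41.7 mm and 7.16 degrees, less where a joint would pass 70% of its speed; a pose out of reach is approached as far as the arm can. A call with a gripper value outside its range is refused whole. The fingers move at their own pace and stop on an object; "newtons" is the grip in N (left out, the last holds). Time passes only in rows, so rows that repeat a pose let the fingers close. It gives the time, the measured TCP pose, the force, the opening and the grip force at its end, in the units of the state.
- get_state(): the state, without advancing time (a new reading comes with each control period).
- get_image(name): name is "side" or "top"; returns (picture, depth): 480x640x3 uint8, red, green, blue; 480x640 float32, m along the optical axis (not along the pixel's ray), 0 where there is no reading.
- camera_params(name): a dict with "intrinsics" (3x3 intrinsics, pixels), "extrinsics" (4x4, takes a point from camera to world coordinates). Camera axes: x right, y down, z forward; pixel columns grow to the right and rows downward; lengths in m; the calibration is good to about 2 mm. A picture is of the moment at which its call begins. camera_params takes no time and is no camera call.
- close_job(): hands the job in; it is judged then, once.
The state is a dict: "time": time; "joint_positions": joint angles; "qd": joint speeds; "joint_torque": joint torques, N m; "position": TCP position; "tool_rot": TCP orientation; "ft_force": force on the tool from outside, world axes, zero at the start; "torque": the same for the moment, N m; "grip_width": opening from 0.0 (shut) to 1.0 (fully open); "grip_force": force on a finger pad.
Only numpy, scipy, OpenCV 4.12 (cv2) and the standard library are available. Lean on these libraries where they do the work, as an engineer would, in place of code of your own. Each camera call takes 0.05 s, during which the arm holds its last target. There are 200 camera calls.

### The job

Set the light for the dish on the microscope's light base: with a fingertip, push the black slide lever along its slot from its parked end, counting the clicks as it snaps into them, and leave it seated in the third click without ever running on into the fourth. Only then press the round lamp button on the same base fully down and let it spring back. Push and press only: pinch neither lever nor anything else, and leave the specimen dish, the two slide boxes and the little bottle where they are.

Things in the scene. Friction and masses are not known exactly. Their poses are not given: they have to be found in the camera images.
- base: the light base: white box 200 (x) x 240 (y) x 60 mm high, fixed, turned up to 0.5 rad. Origin: centre of its underside, z up, y along slot and long side. In its frame (mm) the slot lies at x -60; the lever starts near the -y end (y -55 at travel 0), pushed to +y; button at x 50, y 80; glass stage at x 35, y -45; a post at x 80, y -98, 145 high, 62 wide at the knobs. Five dark marks by the slot: the clicks.
- lever (a joint): travel of the lever along base +y, m: 0 parked at the stop, 0.086 at the far stop. Starts parked (0 within 1 mm). Clicks at 0.016, 0.032, 0.048 (third), 0.064, 0.080; the parked place is not counted. Crests half way between, the first at 0.008. The push rises to about 5 N a quarter of the way and fades to nothing at the crest; past it the lever jumps ahead of the finger into the click.
- lever_top (a point): centre of the lever's top. The lever is a plain black upright block 26 mm (base x) x 16 mm (base y, its way of sliding), standing 31.5 mm above the base's top, so its top is 91.5 mm above the bench; the flat face to push is 8 mm behind this point (towards base -y). The uppermost 3 mm are a smaller cap, 20 x 12 mm. It cannot be lifted out.
- third_click (a point): point on the slot, at the height of the base's top (60 mm), over which the lever's centre stands when it is in the third click. Its axes are those of the base.
- lamp (a joint): travel of the lamp button, in m: 0 up, 0.006 fully down; springs back when let go. Fully down takes about 5 N. It counts as pressed beyond 0.0045.
- lamp_top (a point): centre of the top face of the lamp button: round, black, 26 mm across, its top 22 mm above the base's top, in a round grey collar 42 mm across and 12 mm high. Pressed straight down.
- dish: clear specimen dish, loose on the glass stage, 64 mm across and 16 mm high. Origin at the centre of its underside. To be left alone.
- slidebox_a: yellow slide box, loose on the bench between base and robot, 50 x 28 x 19 mm. Origin at the centre of its underside. To be left alone.
- slidebox_b: yellow slide box like the other, loose on the bench on the base's +y side. To be left alone.
- vial: little brown bottle, loose and upright on the bench on the base's -y side, 30 mm across and 65 mm high. Origin at the centre of its underside. To be left alone.

How it is judged:
On the way, in this order (a step that is already met when the one before it is completed fails the run):
1. the lever stands in the third click (value of joint lever between 0.045 and 0.051 m and velocity of joint lever below 0.01 m/s), for 0.3 s.
2. the lamp button is pressed fully down (value of joint lamp above 0.0045 m), for 0.05 s.
At the end, for the whole second after the job is handed in: the lever is in the third click (travel 48 mm, within 3 mm), the lamp button was pressed after that and is up again (within 1.5 mm), and dish, slide boxes and bottle are within 12 mm of where they stood (value of joint lever between 0.045 and 0.051 m and value of joint lamp below 0.0015 m and distance of each of dish, slidebox_a, slidebox_b, vial from where it was at the start of the episode below 0.012 m); the robot touches nothing.
It fails at once if the lever runs on past the crest towards the fourth click (value of joint lever above 0.0575 m).
It fails at once if the lamp button is pressed before the lever is in the third click (value of joint lamp above 0.003 m and value of joint lever below 0.042 m).
It fails at once if the lever is pinched: its front and back halves are both squeezed by the fingers (contact force between the fingers and lever_c0 above 2 N and contact force between the fingers and lever_c1 above 2 N).
It fails at once if a bystander is moved or lifted (distance of any of dish, slidebox_a, slidebox_b, vial from where it was at the start of the episode above 0.012 m).
It also fails if it takes over 61 s, if anything falls off the work surface, if the arm or the gripper's body presses on something with over 40 N, if the wrist force passes 120 N, or if a joint passes its speed limit or range.

## Working session

There is one attempt and no reset: what is moved stays moved. The work goes in short steps, Python scripts to look and compute and a tool call to move; the robot and the scene stay as the last step left them, time stands still between calls to the robot, and variables do not carry over. Pictures are saved under pics/ and viewed, at most 10 in all, crops included, and the job is handed in when it is done.

Besides the shell and the picture viewer there is one more tool, called after "Request:" by a JSON object that holds its "method" and its "body", one argument or row to a line. arm_command: Moves the arm, as the interface text tells. Its arguments: {"type":"object","properties":{"motion":{"type":"array"},"newtons":{"type":"number"}},"required":["motion"]}

```bash
mkdir -p pics
python3 - <<'E'
from bench import *
import cv2,numpy as np
s=get_state();print(s)
for n in("top","side"):
    p,d=get_image(n);cv2.imwrite(f"pics/{n}0.png",p[:,:,::-1]);np.savez(f"{n}0.npz",p=p,d=d);print(camera_params(n))
E
```

```text
{'time': 0.0, 'joint_positions': array([-1.17987874,  0.32186656, -0.07007752,  1.45169145,  0.0226508 ,
        1.37075546, -0.05688633]), 'qd': array([-0.0019991 , -0.00021024, -0.00017915, -0.00163466,  0.00133849,
        0.00157646,  0.00054882]), 'joint_torque': array([ 3.63611298e-04, -4.91290569e+01, -4.03707353e-01, -3.12532532e+01,
       -6.38120086e-02,  4.37305472e-02,  1.70811836e-04]), 'position': array([0.2390499 , 0.6038865 , 0.23542488]), 'tool_rot': array([-5.88293472e-01, -3.08579850e+00,  3.01914966e-03]), 'ft_force': array([-0.12022716, -0.31352984,  0.32161523]), 'torque': array([-0.03521961,  0.07017839, -0.012594  ]), 'grip_force': 0.0, 'grip_width': 1.0034705592038837}
{'intrinsics': array([[569.34806441,   0.        , 322.34811161],
       [  0.        , 569.34806441, 241.70453516],
       [  0.        ,   0.        ,   1.        ]]), 'extrinsics': array([[-0.0020092 , -0.99896779,  0.04537964,  0.4801004 ],
       [-0.99982535,  0.00116361, -0.01865224,  0.06492288],
       [ 0.01858018, -0.04540919, -0.99879567,  1.08866943],
       [ 0.        ,  0.        ,  0.        ,  1.        ]])}
{'intrinsics': array([[543.38125768,   0.        , 324.94837307],
       [  0.        , 543.38125768, 234.69455648],
       [  0.        ,   0.        ,   1.        ]]), 'extrinsics': array([[ 0.80414079, -0.3135754 ,  0.50500302,  0.01579396],
       [-0.59414812, -0.39742046,  0.69931752, -0.67481033],
       [-0.01859024, -0.86239634, -0.50589224,  0.64223161],
       [ 0.        ,  0.        ,  0.        ,  1.        ]])}
```

View pics/top0.png

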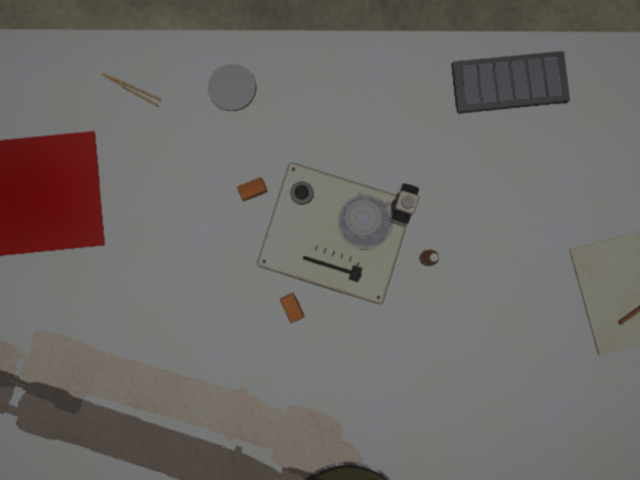

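View pics/side0.png

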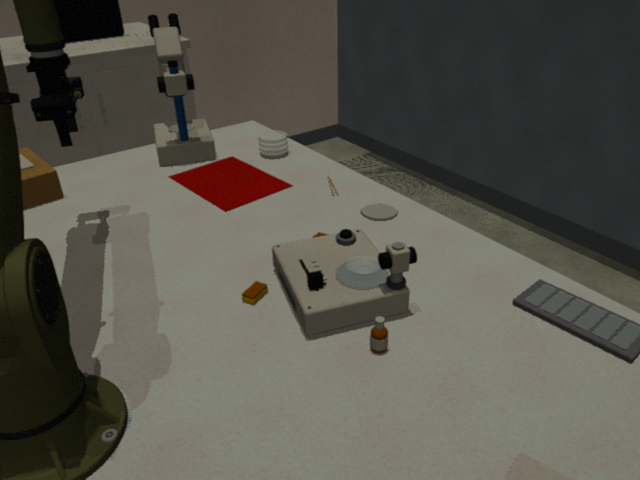

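The top view shows the base with corners near (290,163), (258,266), (383,303) and (412,200). The lever is at (356,272), the button at (302,192), the boxes at (252,189) and (291,307), and the vial at (429,257). The side view agrees.

```bash
cat > h.py <<'E'
from bench import *
import cv2,numpy as np
def ray(n,u,v,z):
    c=camera_params(n);K=c["intrinsics"];E=c["extrinsics"]
    d=E[:3,:3]@np.linalg.solve(K,[u,v,1.]);o=E[:3,3]
    return o+d*(z-o[2])/d[2]
def cloud(n,D):
    c=camera_params(n);K=c["intrinsics"];E=c["extrinsics"]
    v,u=np.mgrid[:480,:640]
    P=np.stack([(u-K[0,2])/K[0,0]*D,(v-K[1,2])/K[1,1]*D,D],-1)
    return P@E[:3,:3].T+E[:3,3]
E
python3 - <<'E'
from h import *
f=np.load("top0.npz");p,D=f["p"],f["d"];W=cloud("top",D);z=W[...,2]
m=(np.abs(z-.06)<.012)&(D>0);m[:140]=0;m[330:]=0;m[:,:220]=0;m[:,440:]=0
m=cv2.morphologyEx(m.astype(np.uint8),cv2.MORPH_OPEN,np.ones((5,5)))
n,l,s,_=cv2.connectedComponentsWithStats(m);i=1+s[1:,4].argmax()
m=(l==i);print("base z",np.median(z[m]))
c=cv2.findContours(m.astype(np.uint8),0,2)[0][0]
r=cv2.minAreaRect(c);print(r)
B=np.array([ray("top",*q,.06)[:2] for q in cv2.boxPoints(r)]);print(B,np.linalg.norm(B[1]-B[0]),np.linalg.norm(B[2]-B[1]),B.mean(0))
g=p.max(2)
dark=(g<50).astype(np.uint8)
n,l,s,ce=cv2.connectedComponentsWithStats(dark)
for k in range(1,n):
    if s[k,4]>15 and 220<ce[k][0]<440 and 140<ce[k][1]<330: print(s[k],ce[k],np.percentile(z[l==k],90))
for n_,(x0,y0,x1,y1),zz in(("lever",(346,258,368,290),.0915),("btn",(288,178,316,206),.082)):
    h=np.zeros_like(m);h[y0:y1,x0:x1]=1
    q=h&(z>zz-.008)&(z<zz+.012)&(D>0);v,u=np.nonzero(q);print(n_,q.sum(),u.mean(),v.mean(),np.median(z[q]),ray("top",u.mean(),v.mean(),zz))
cv2.imwrite("pics/c.png",cv2.convertScaleAbs(cv2.resize(p[150:330,230:450,::-1],None,fx=3.5,fy=3.3,interpolation=cv2.INTER_CUBIC),alpha=1.5))
E
```

```text
base z 0.060140390669182864
((335.2697448730469, 232.76083374023438), (132.2494354248047, 109.56901550292969), 17.474775314331055)
[[ 0.4846742   0.16581153]
 [ 0.67447738  0.1067175 ]
 [ 0.60198217 -0.12275912]
 [ 0.41267998 -0.06145399]] 0.19878971974210038 0.24065550852266585 [0.54345343 0.02207898]
[295 185  14  15 158] [301.38607595 191.91139241] 0.08392712956162718
[401 184  17  10 104] [409.45192308 188.41346154] 0.13376353239039854
[392 196  19  27 207] [399.29951691 213.89855072] 0.13335899166586762
[304 257  57  24 244] [341.18032787 268.96311475] 0.09239284299705842
lever 139 355.68345323741005 273.294964028777 0.0903786539850494 [ 0.46996548 -0.0119688   0.0915    ]
btn 195 301.36410256410255 191.68205128205128 0.08135209893954065 [0.61481861 0.08322137 0.082     ]
```

View pics/c.png

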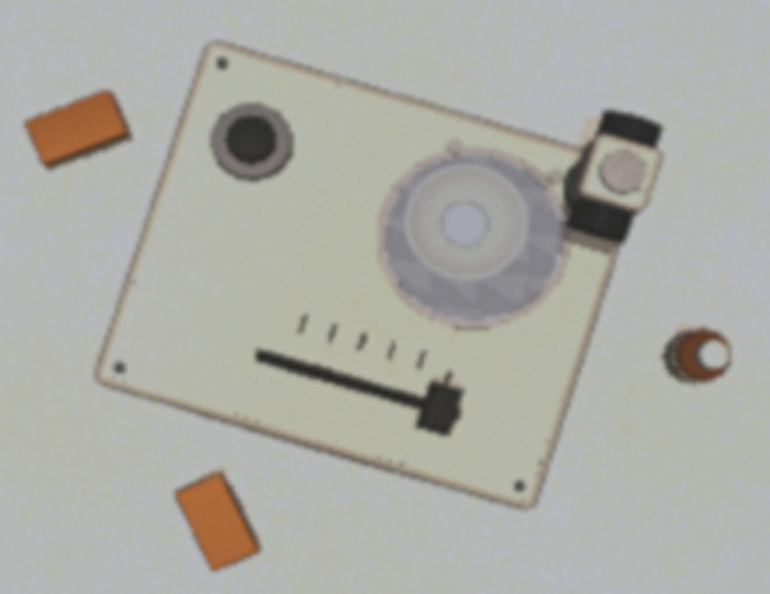

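The crop shows the lever parked at the right end of the slot, five marks to its left, and the button clear at top left. The base pose fits both the lever and the button to within 1 mm. I'll keep the fingers closed, with tool y along base y.

```bash
cat >> h.py <<'E'
from scipy.spatial.transform import Rotation as R
O=np.array([.5433,.0221,0]);Y=np.array([.301,.9536,0]);X=np.array([.9536,-.301,0]);Z=np.array([0,0,1.])
B=np.c_[X,Y,Z]
def go(bx,by,tipz):
    "tool-frame shift (mm) and spin (deg) to put fingertip at base (mm)"
    s=get_state();T=R.from_rotvec(s["tool_rot"]).as_matrix()
    cur=B.T@(s["position"]+T[:,2]*.014-O)
    d=B@(np.array([bx,by,tipz])/1000-cur)
    ty=T.T@Y
    print(f"t={s['time']:.2f} tip base mm",(cur*1e3).round(1),"shift",(T.T@d*1e3).round(1),"spin",np.degrees(np.arctan2(-ty[0],ty[1])).round(2),"F base",(B.T@s["ft_force"]).round(1),"grip",round(s["grip_width"],3), "toolz",T[:,2].round(3))
E
python3 -c "
from h import *
go(-40,200,200);go(-60,-92,200)"
```

```text
t=0.10 tip base mm [-465.3  463.2  221.6] shift [-442.9 -232.3   22. ] spin -4.07 F base [ 0.4 -0.3 -0.1] grip 1.001 toolz [-0.001 -0.002 -1.   ]
t=0.10 tip base mm [-465.3  463.2  221.6] shift [-443.6 -525.    22.5] spin -4.07 F base [ 0.4 -0.3 -0.1] grip 1.001 toolz [-0.001 -0.002 -1.   ]
```

Request:
{"method": "arm_command", "body": {
  "motion": [
    [0,-443,-232,0,-4],
    [0,-443,-232,0,-4],
    [0,-443,-232,0,-4],
    [0,-443,-232,0,-4],
    [0,-443,-232,0,-4]
  ],
  "newtons": 40
}}

```text
time: 0.52
position: [0.3761, 0.4447, 0.2361]
tool_rot: [-0.48, -3.104, 0.001]
ft_force: [0.9, 0.5, -0.5]
grip_width: 0.709
grip_force: 0.0
```

```bash
python3 -c "
from h import *
go(-40,200,200);go(-60,-92,200)"
```

```text
t=0.52 tip base mm [-286.7  352.7  222.1] shift [-246.8 -152.4   22.2] spin -0.06 F base [ 0.7  0.7 -0.5] grip 0.709 toolz [-0. -0. -1.]
t=0.52 tip base mm [-286.7  352.7  222.1] shift [-227.1 -444.4   22.3] spin -0.06 F base [ 0.7  0.7 -0.5] grip 0.709 toolz [-0. -0. -1.]
```

Request:
{"method": "arm_command", "body": {
  "motion": [
    [0,-227,-444,0,0],
    [0,-227,-444,0,0],
    [0,-227,-444,0,0],
    [0,-227,-444,0,0],
    [0,-227,-444,0,0]
  ]
}}

```text
time: 0.93
position: [0.4094, 0.2389, 0.2362]
tool_rot: [-0.48, -3.104, 0.0]
ft_force: [1.1, -0.4, 0.8]
grip_width: 0.328
grip_force: 0.0
```

```bash
python3 -c "
from h import *
go(-60,-92,200)"
```

```text
t=0.93 tip base mm [-193.   166.5  222.2] shift [-133.3 -258.3   22.2] spin -0.07 F base [ 1.2 -0.1  0.8] grip 0.328 toolz [-0. -0. -1.]
```

Request:
{"method": "arm_command", "body": {
  "motion": [
    [0,-133,-258,0,0],
    [0,-133,-258,0,0],
    [0,-133,-258,0,0],
    [0,-133,-258,0,0],
    [0,-133,-258,0,0]
  ]
}}

```text
time: 1.35
position: [0.4442, 0.0337, 0.2364]
tool_rot: [-0.48, -3.105, -0.001]
ft_force: [0.6, -0.4, 0.6]
grip_width: 0.02
grip_force: 0.0
```

Request:
{"method": "arm_command", "body": {
  "motion": [
    [0,-30,-58,0,0],
    [0,-44,-85,0,0],
    [0,-44,-85,0,0],
    [0,-44,-85,0,0],
    [0,-44,-85,0,0]
  ]
}}

```text
time: 1.77
position: [0.4606, -0.0588, 0.2363]
tool_rot: [-0.483, -3.104, -0.001]
ft_force: [-0.2, 0.9, 0.4]
grip_width: 0.004
grip_force: 0.0
```

```bash
python3 -c "
from h import *
go(-60,-92,120)"
```

```text
t=1.77 tip base mm [ -54.5 -102.   222.3] shift [  5.4  10.  102.3] spin -0.18 F base [-0.4  0.8  0.4] grip 0.004 toolz [-0.001  0.001 -1.   ]
```

Request:
{"method": "arm_command", "body": {
  "motion": [
    [0,5,8,40,0],
    [0,5,8,80,0],
    [0,5,8,102,0],
    [0,5,8,102,0],
    [0,5,8,102,0]
  ]
}}

```text
time: 2.18
position: [0.4577, -0.0478, 0.1339]
tool_rot: [-0.476, -3.103, 0.001]
ft_force: [0.7, 0.5, 0.0]
grip_width: 0.006
grip_force: 0.0
```

Run:
```python
from h import *
go(-60,-92,70)
a=[]
for n in("top","side"):
    p,d=get_image(n);
    c=p[200:330,270:450] if n=="top" else p[200:330,240:420]
    a.append(cv2.resize(c[:,:,::-1],(390 if 0 else 400,289),interpolation=cv2.INTER_CUBIC))
cv2.imwrite("pics/d.png",cv2.convertScaleAbs(np.hstack(a),alpha=1.7))
```

```text
t=2.18 tip base mm [-60.6 -92.5 119.9] shift [-0.8  0.5 49.9] spin 0.08 F base [0.5 0.7 0. ] grip 0.006 toolz [-0.003 -0.    -1.   ]
```

View pics/d.png

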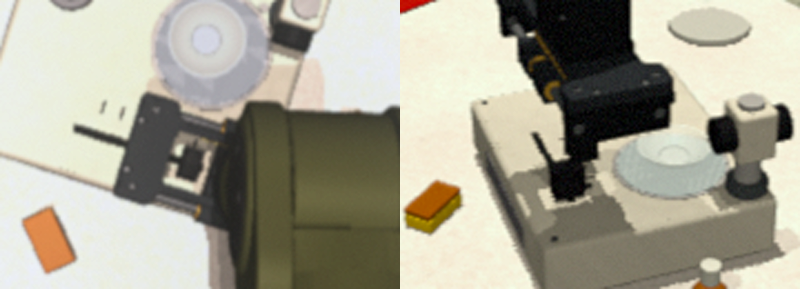

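The top crop shows the gripper body spanning the lever, which is visible at about (355,272) in full-image pixels. The fingers are to its right, on the base's -y side. In the side crop the closed fingers are above and behind the lever. I'll check the tip by projection.

Run:
```python
from h import *
c=camera_params("side");E=np.linalg.inv(c["extrinsics"])
for q in((-60,-92,120),(-60,-77,120),(-60,-107,120),(-60,-55,91.5),(-60,-92,60)):
    w=O+B@(np.array(q)/1e3);k=c["intrinsics"]@(E[:3,:3]@w+E[:3,3]);k=k[:2]/k[2]
    print(q,k.round(0),"crop",((k-[240,200])*2.22+[400,0]).round(0))
```

```text
(-60, -92, 120) [321. 271.] crop [579. 158.]
(-60, -77, 120) [318. 267.] crop [573. 148.]
(-60, -107, 120) [324. 276.] crop [586. 169.]
(-60, -55, 91.5) [315. 274.] crop [566. 163.]
(-60, -92, 60) [322. 299.] crop [581. 221.]
```

Request:
{"method": "arm_command", "body": {
  "motion": [
    [0,0,0,20,0],
    [0,0,0,36,0],
    [0,0,0,48,0],
    [0,0,0,48,0],
    [0,0,0,48,0]
  ]
}}

```text
time: 2.7
position: [0.4596, -0.0491, 0.0879]
tool_rot: [0.479, 3.103, 0.001]
ft_force: [0.7, -0.2, 0.7]
grip_width: 0.005
grip_force: 0.0
```

```bash
python3 -c "
from h import *
go(-60,-80,71)"
```

```text
t=2.70 tip base mm [-58.4 -93.1  73.9] shift [ 1.6 13.1  2.9] spin -0.05 F base [0.8 0.  0.7] grip 0.005 toolz [ 0.002  0.    -1.   ]
```

Request:
{"method": "arm_command", "body": {
  "motion": [
    [0,1,3,2,0],
    [0,1,6,2,0],
    [0,1,9,2,0],
    [0,1,11,2,0],
    [0,1,11,2,0]
  ]
}}

```text
time: 3.12
position: [0.4614, -0.0379, 0.085]
tool_rot: [0.479, 3.104, 0.001]
ft_force: [0.7, 1.1, 0.4]
grip_width: 0.004
grip_force: 0.0
```

Request:
{"method": "arm_command", "body": {
  "motion": [
    [0,0,1,0,0],
    [0,0,2,0,0],
    [0,0,3,0,0],
    [0,0,4,0,0],
    [0,0,4,0,0]
  ]
}}

```text
time: 3.53
position: [0.4622, -0.0346, 0.0845]
tool_rot: [-0.48, -3.105, -0.0]
ft_force: [0.5, -0.4, 0.0]
grip_width: 0.004
grip_force: 0.0
```

```bash
python3 -c "
from h import *
go(-60,-38,71)"
```

```text
t=3.53 tip base mm [-60.3 -78.5  70.5] shift [-0.2 40.5 -0.5] spin -0.06 F base [ 0.6 -0.2  0. ] grip 0.004 toolz [ 0.  0. -1.]
```

Request:
{"method": "arm_command", "body": {
  "motion": [
    [0,0,0.5,0,0],
    [0,0,1,0,0],
    [0,0,1.5,0,0],
    [0,0,2,0,0],
    [0,0,2,0,0]
  ]
}}

```text
time: 3.95
position: [0.4628, -0.0328, 0.0846]
tool_rot: [0.48, 3.105, 0.0]
ft_force: [0.6, -0.7, -0.3]
grip_width: 0.003
grip_force: 0.0
```

Request:
{"method": "arm_command", "body": {
  "motion": [
    [0,0,0.5,0,0],
    [0,0,1,0,0],
    [0,0,1.5,0,0],
    [0,0,2,0,0],
    [0,0,2,0,0]
  ]
}}

```text
time: 4.37
position: [0.4634, -0.0308, 0.0846]
tool_rot: [0.48, 3.105, 0.0]
ft_force: [0.2, 0.2, 0.7]
grip_width: 0.011
grip_force: 0.0
```

Request:
{"method": "arm_command", "body": {
  "motion": [
    [0,0,0.5,0,0],
    [0,0,1,0,0],
    [0,0,1.5,0,0],
    [0,0,2,0,0],
    [0,0,2,0,0]
  ]
}}

```text
time: 4.78
position: [0.464, -0.0289, 0.0846]
tool_rot: [0.48, 3.105, 0.0]
ft_force: [-0.9, 0.5, -0.1]
grip_width: 0.003
grip_force: 0.0
```

```bash
python3 -c "
from h import *
go(-60,-38,71)"
```

```text
t=4.78 tip base mm [-60.3 -72.6  70.6] shift [-0.2 34.6 -0.4] spin -0.06 F base [-1.   0.3 -0.1] grip 0.003 toolz [ 0.  0. -1.]
```

Request:
{"method": "arm_command", "body": {
  "motion": [
    [0,0,0.5,0,0],
    [0,0,1,0,0],
    [0,0,1.5,0,0],
    [0,0,2,0,0],
    [0,0,2,0,0]
  ]
}}

```text
time: 5.2
position: [0.4645, -0.0273, 0.0846]
tool_rot: [-0.48, -3.105, 0.0]
ft_force: [-1.0, 0.2, 0.2]
grip_width: 0.006
grip_force: 0.3
```

Request:
{"method": "arm_command", "body": {
  "motion": [
    [0,0,0.5,0,0],
    [0,0,1,0,0],
    [0,0,1.5,0,0],
    [0,0,2,0,0],
    [0,0,2,0,0]
  ]
}}

```text
time: 5.62
position: [0.465, -0.0258, 0.0846]
tool_rot: [-0.481, -3.104, 0.001]
ft_force: [-0.6, -3.5, 1.8]
grip_width: 0.005
grip_force: 1.9
```

```bash
cat > lev.py <<'E'
from h import *
# lever travel from top-view points at lever height, near slot line
p,D=get_image("top");W=cloud("top",D);q=(W-O)@B*1e3
m=(np.abs(q[...,0]+60)<11)&(q[...,2]>82)&(q[...,2]<99)&(q[...,1]>-75)&(q[...,1]<40)&(p.max(2)<70)
ys=q[...,1][m]
print("n",m.sum(),"range",np.percentile(ys,[3,50,97]).round(1) if m.any() else None)
go(-60,-38,71)
E
python3 lev.py
python3 -c "
from h import *
p,d=get_image('top');cv2.imwrite('pics/e.png',cv2.convertScaleAbs(cv2.resize(p[200:320,270:430,::-1],None,fx=5,fy=5,interpolation=2),alpha=2))"
```

```text
n 0 range None
t=5.67 tip base mm [-60.3 -69.3  70.5] shift [-0.2 31.3 -0.5] spin -0.09 F base [-1.  -4.3  0.9] grip 0.003 toolz [-0.    -0.001 -1.   ]
```

View pics/e.png

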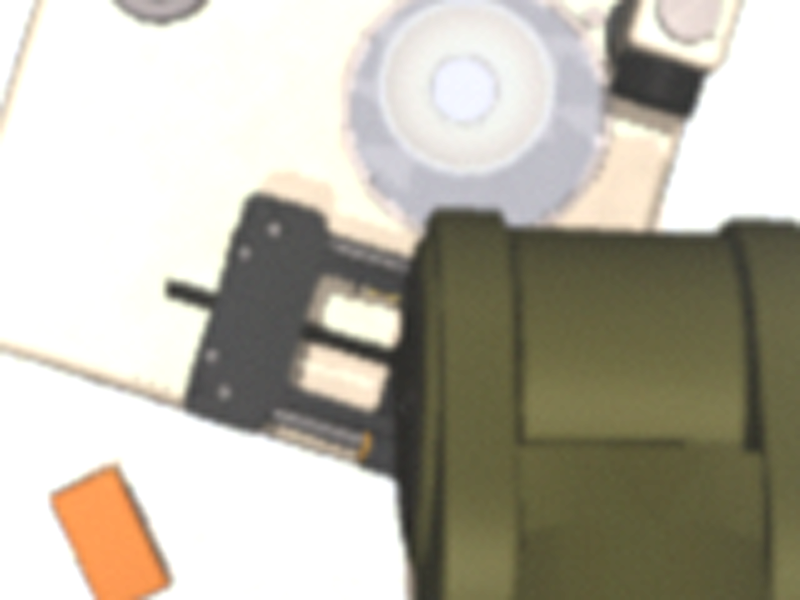

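The top view shows the lever hidden under the wrist, so I'll count clicks by force. Contact was at about tip y -71, and the force is now about 4 N.

Request:
{"method": "arm_command", "body": {
  "motion": [
    [0,0,0.5,0,0],
    [0,0,1,0,0],
    [0,0,1.5,0,0],
    [0,0,2,0,0],
    [0,0,2,0,0]
  ]
}}

```text
time: 6.13
position: [0.4656, -0.0238, 0.0846]
tool_rot: [-0.481, -3.104, 0.001]
ft_force: [-2.5, -4.4, 2.6]
grip_width: 0.003
grip_force: 2.6
```

Request:
{"method": "arm_command", "body": {
  "motion": [
    [0,0,0.5,0,0],
    [0,0,1,0,0],
    [0,0,1.5,0,0],
    [0,0,2,0,0],
    [0,0,2,0,0]
  ]
}}

```text
time: 6.55
position: [0.4665, -0.0211, 0.0846]
tool_rot: [0.48, 3.104, 0.001]
ft_force: [-0.6, -2.5, 1.1]
grip_width: 0.001
grip_force: 1.3
```

Request:
{"method": "arm_command", "body": {
  "motion": [
    [0,0,0.5,0,0],
    [0,0,1,0,0],
    [0,0,1.5,0,0],
    [0,0,2,0,0],
    [0,0,2,0,0]
  ]
}}

```text
time: 6.97
position: [0.4672, -0.0188, 0.0846]
tool_rot: [0.479, 3.105, 0.001]
ft_force: [-0.7, -1.3, 0.7]
grip_width: 0.008
grip_force: 0.0
```

```bash
python3 -c "
from h import *
go(-60,-38,71)
p,d=get_image('side');cv2.imwrite('pics/f.png',cv2.convertScaleAbs(cv2.resize(p[220:330,260:410,::-1],None,fx=5,fy=5,interpolation=2),alpha=2))"
```

```text
t=6.97 tip base mm [-60.3 -61.9  70.6] shift [-0.3 23.9 -0.4] spin -0.03 F base [-0.3 -1.4  0.7] grip 0.008 toolz [ 0.     0.001 -1.   ]
```

View pics/f.png

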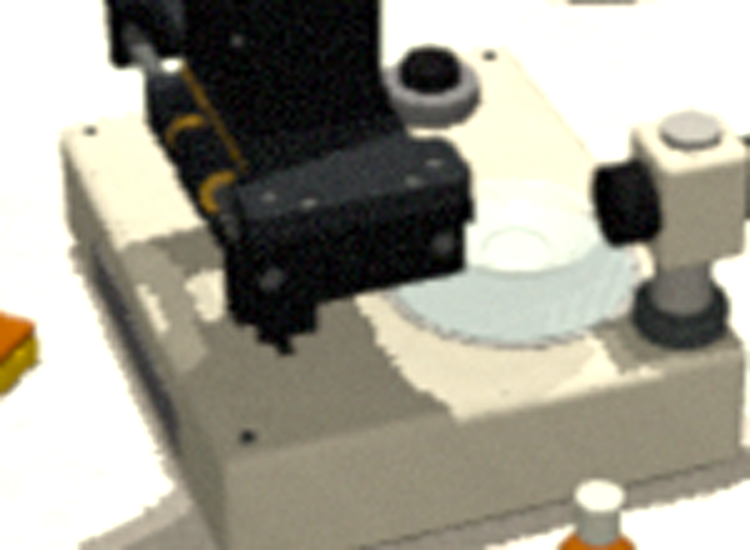

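The side view shows the lever hidden behind the fingers too. The force has faded as expected near the first crest (tip y about -62.5), so crest 2 should be near -46.5 and crest 3 near -30.5.

Request:
{"method": "arm_command", "body": {
  "motion": [
    [0,0,0.5,0,0],
    [0,0,1,0,0],
    [0,0,1.5,0,0],
    [0,0,2,0,0],
    [0,0,2,0,0]
  ]
}}

```text
time: 7.43
position: [0.4676, -0.0175, 0.0846]
tool_rot: [0.48, 3.105, 0.0]
ft_force: [0.4, 0.5, -0.7]
grip_width: 0.007
grip_force: 0.0
```

Request:
{"method": "arm_command", "body": {
  "motion": [
    [0,0,0.5,0,0],
    [0,0,1,0,0],
    [0,0,1.5,0,0],
    [0,0,2,0,0],
    [0,0,2,0,0]
  ]
}}

```text
time: 7.85
position: [0.4682, -0.0156, 0.0846]
tool_rot: [0.48, 3.105, 0.0]
ft_force: [-0.1, 0.2, -0.6]
grip_width: 0.003
grip_force: 0.0
```

Request:
{"method": "arm_command", "body": {
  "motion": [
    [0,0,0.5,0,0],
    [0,0,1,0,0],
    [0,0,1.5,0,0],
    [0,0,2,0,0],
    [0,0,2,0,0]
  ]
}}

```text
time: 8.27
position: [0.4688, -0.0137, 0.0846]
tool_rot: [0.48, 3.105, 0.0]
ft_force: [0.5, 0.1, 0.6]
grip_width: 0.007
grip_force: 0.0
```

Request:
{"method": "arm_command", "body": {
  "motion": [
    [0,0,0.5,0,0],
    [0,0,1,0,0],
    [0,0,1.5,0,0],
    [0,0,2,0,0],
    [0,0,2,0,0]
  ]
}}

```text
time: 8.68
position: [0.4694, -0.012, 0.0846]
tool_rot: [-0.48, -3.105, 0.0]
ft_force: [-0.3, -0.6, -0.0]
grip_width: 0.005
grip_force: 0.3
```

Request:
{"method": "arm_command", "body": {
  "motion": [
    [0,0,0.5,0,0],
    [0,0,1,0,0],
    [0,0,1.5,0,0],
    [0,0,2,0,0],
    [0,0,2,0,0]
  ]
}}

```text
time: 9.1
position: [0.4698, -0.0106, 0.0846]
tool_rot: [-0.481, -3.104, 0.001]
ft_force: [-1.5, -2.8, 0.9]
grip_width: 0.007
grip_force: 1.9
```

```bash
python3 -c "
from h import *
go(-60,-38,71)"
```

```text
t=9.10 tip base mm [-60.2 -53.3  70.6] shift [-0.2 15.3 -0.4] spin -0.09 F base [-0.6 -3.1  0.9] grip 0.007 toolz [-0.    -0.001 -1.   ]
```

Click 1 counted: free travel, then contact again at about -55.

Request:
{"method": "arm_command", "body": {
  "motion": [
    [0,0,0.5,0,0],
    [0,0,1,0,0],
    [0,0,1.5,0,0],
    [0,0,2,0,0],
    [0,0,2,0,0]
  ]
}}

```text
time: 9.52
position: [0.4704, -0.0087, 0.0846]
tool_rot: [-0.481, -3.104, 0.001]
ft_force: [-2.4, -4.8, 1.8]
grip_width: 0.007
grip_force: 2.6
```

Request:
{"method": "arm_command", "body": {
  "motion": [
    [0,0,0.5,0,0],
    [0,0,1,0,0],
    [0,0,1.5,0,0],
    [0,0,2,0,0],
    [0,0,2,0,0]
  ]
}}

```text
time: 9.93
position: [0.4712, -0.0061, 0.0845]
tool_rot: [0.48, 3.105, 0.0]
ft_force: [-1.6, -2.9, 1.5]
grip_width: 0.007
grip_force: 1.5
```

Request:
{"method": "arm_command", "body": {
  "motion": [
    [0,0,0.5,0,0],
    [0,0,1,0,0],
    [0,0,1.5,0,0],
    [0,0,2,0,0],
    [0,0,2,0,0]
  ]
}}

```text
time: 10.35
position: [0.472, -0.0035, 0.0846]
tool_rot: [0.479, 3.104, 0.001]
ft_force: [0.7, -0.0, -0.2]
grip_width: 0.006
grip_force: 0.0
```

Request:
{"method": "arm_command", "body": {
  "motion": [
    [0,0,0.5,0,0],
    [0,0,1,0,0],
    [0,0,1.5,0,0],
    [0,0,2,0,0],
    [0,0,2,0,0]
  ]
}}

```text
time: 10.77
position: [0.4724, -0.0022, 0.0846]
tool_rot: [0.48, 3.105, 0.0]
ft_force: [-0.3, -0.4, 0.0]
grip_width: 0.004
grip_force: 0.0
```

Request:
{"method": "arm_command", "body": {
  "motion": [
    [0,0,0.5,0,0],
    [0,0,1,0,0],
    [0,0,1.5,0,0],
    [0,0,2,0,0],
    [0,0,2,0,0]
  ]
}}

```text
time: 11.18
position: [0.4731, -0.0004, 0.0846]
tool_rot: [0.48, 3.105, 0.0]
ft_force: [0.5, -0.3, -1.3]
grip_width: 0.004
grip_force: 0.0
```

```bash
python3 -c "
from h import *
go(-60,-38,71)"
```

```text
t=11.18 tip base mm [-60.2 -42.6  70.6] shift [-0.2  4.6 -0.4] spin -0.06 F base [ 0.5 -0.1 -1.3] grip 0.004 toolz [ 0.  0. -1.]
```

Click 2 counted.

Request:
{"method": "arm_command", "body": {
  "motion": [
    [0,0,0.5,0,0],
    [0,0,1,0,0],
    [0,0,1.5,0,0],
    [0,0,2,0,0],
    [0,0,2,0,0]
  ]
}}

```text
time: 11.6
position: [0.4737, 0.0016, 0.0846]
tool_rot: [0.48, 3.105, 0.0]
ft_force: [0.1, -0.0, -0.1]
grip_width: 0.006
grip_force: 0.0
```

Request:
{"method": "arm_command", "body": {
  "motion": [
    [0,0,0.5,0,0],
    [0,0,1,0,0],
    [0,0,1.5,0,0],
    [0,0,2,0,0],
    [0,0,2,0,0]
  ]
}}

```text
time: 12.02
position: [0.4742, 0.0032, 0.0846]
tool_rot: [-0.48, -3.105, 0.0]
ft_force: [-0.3, -0.1, 0.5]
grip_width: 0.003
grip_force: 0.3
```

Request:
{"method": "arm_command", "body": {
  "motion": [
    [0,0,0.5,0,0],
    [0,0,1,0,0],
    [0,0,1.5,0,0],
    [0,0,2,0,0],
    [0,0,2,0,0]
  ]
}}

```text
time: 12.43
position: [0.4746, 0.0046, 0.0846]
tool_rot: [-0.481, -3.104, 0.001]
ft_force: [-2.0, -3.3, 1.6]
grip_width: 0.003
grip_force: 1.9
```

Request:
{"method": "arm_command", "body": {
  "motion": [
    [0,0,0.5,0,0],
    [0,0,1,0,0],
    [0,0,1.5,0,0],
    [0,0,2,0,0],
    [0,0,2,0,0]
  ]
}}

```text
time: 12.85
position: [0.4752, 0.0066, 0.0845]
tool_rot: [-0.481, -3.104, 0.001]
ft_force: [-2.2, -5.4, 3.2]
grip_width: 0.005
grip_force: 2.6
```

Request:
{"method": "arm_command", "body": {
  "motion": [
    [0,0,0.5,0,0],
    [0,0,1,0,0],
    [0,0,1.5,0,0],
    [0,0,2,0,0],
    [0,0,2,0,0]
  ]
}}

```text
time: 13.27
position: [0.4761, 0.0092, 0.0845]
tool_rot: [0.48, 3.105, 0.0]
ft_force: [-1.9, -3.2, 1.4]
grip_width: 0.006
grip_force: 1.5
```

```bash
python3 -c "
from h import *
go(-60,-29,71)"
```

```text
t=13.27 tip base mm [-60.2 -32.6  70.5] shift [-0.2  3.6 -0.5] spin -0.08 F base [-0.8 -3.6  1.4] grip 0.006 toolz [ 0.  0. -1.]
```

Same pattern as the second click, so one more step should snap it into the third.

Request:
{"method": "arm_command", "body": {
  "motion": [
    [0,0,0.5,0,0],
    [0,0,1,0,0],
    [0,0,1.5,0,0],
    [0,0,2,0,0],
    [0,0,2,0,0]
  ]
}}

```text
time: 13.68
position: [0.4769, 0.0118, 0.0846]
tool_rot: [0.479, 3.104, 0.001]
ft_force: [0.2, 0.7, -0.2]
grip_width: 0.008
grip_force: 0.0
```

Request:
{"method": "arm_command", "body": {
  "motion": [
    [0,0,0.5,0,0],
    [0,0,1,0,0],
    [0,0,1,0,0],
    [0,0,1,0,0],
    [0,0,1,0,0]
  ]
}}

```text
time: 14.1
position: [0.477, 0.0119, 0.0846]
tool_rot: [0.48, 3.105, 0.0]
ft_force: [0.1, -0.4, 0.9]
grip_width: 0.007
grip_force: 0.0
```

Request:
{"method": "arm_command", "body": {
  "motion": [
    [0,0,-4,0,0],
    [0,0,-8,0,0],
    [0,0,-15,0,0],
    [0,0,-15,-30,0],
    [0,0,-15,-60,0]
  ]
}}

```text
time: 14.52
position: [0.4703, -0.0039, 0.1437]
tool_rot: [-0.482, -3.1, 0.003]
ft_force: [1.0, 0.7, 1.4]
grip_width: 0.007
grip_force: 0.0
```

```bash
python3 -c "
from h import *
go(50,80,120)"
```

```text
t=14.52 tip base mm [-61.8 -46.8 129.7] shift [-111.5  127.2    8.9] spin -0.17 F base [0.7 1.  1.4] grip 0.007 toolz [-0.005 -0.001 -1.   ]
```

Request:
{"method": "arm_command", "body": {
  "motion": [
    [0,-30,34,0,0],
    [0,-56,64,0,0],
    [0,-83,95,5,0],
    [0,-108,124,9,0],
    [0,-111,127,9,0]
  ]
}}

```text
time: 14.93
position: [0.6201, 0.0901, 0.1331]
tool_rot: [0.472, 3.105, 0.0]
ft_force: [-1.5, 0.7, 0.6]
grip_width: 0.008
grip_force: 0.0
```

```bash
cat > fin.py <<'E'
from h import *
go(50,80,86)
p,d=get_image('top');q,e=get_image('side')
np.savez('g.npz',p=p,d=d)
a=[cv2.resize(p[160:320,240:440,::-1],(400,320)),cv2.resize(q[210:330,255:405,::-1],(400,320))]
import sys
cv2.imwrite(sys.argv[1],cv2.convertScaleAbs(np.hstack(a),alpha=2))
E
python3 fin.py pics/g.png; python3 lev.py
```

```text
t=14.93 tip base mm [ 52.7  88.  119.1] shift [ 2.8 -8.  33.1] spin 0.25 F base [-1.7  0.2  0.6] grip 0.008 toolz [ 0.001  0.    -1.   ]
n 0 range None
t=15.08 tip base mm [ 50.8  80.9 120.7] shift [ 110.5 -118.9   50.1] spin -0.09 F base [ 0.1 -1.2 -0.3] grip 0.005 toolz [-0.002 -0.002 -1.   ]
```

View pics/g.png

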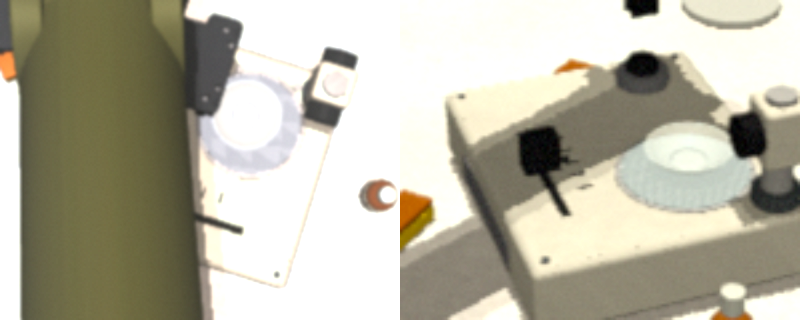

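The side crop shows the lever standing mid-slot at crop (540,150), about pixel (307,266), with free slot behind it. The finger is above the button. I'll compare the lever with its predicted projection.

Run:
```python
from h import *
c=camera_params("side");E=np.linalg.inv(c["extrinsics"])
def pr(q):
    w=O+B@(np.array(q)/1e3);k=c["intrinsics"]@(E[:3,:3]@w+E[:3,3]);return (k[:2]/k[2]).round(1)
for t in(32,48,64):
    P=np.array([pr((-60+a,-55+t+b,z)) for a in(-13,13) for b in(-8,8) for z in(60,88.5)]);print(t,P.min(0),P.max(0))
p,d=get_image("side");m=(p[250:290,295:325].max(2)<45).astype(np.uint8)
m=cv2.morphologyEx(m,cv2.MORPH_OPEN,np.ones((5,5)))
n,l,s,ce=cv2.connectedComponentsWithStats(m);print(s,ce+[295,250])
go(50,80,86)
```

```text
32 [301.2 262. ] [317.7 282.1]
48 [298.7 257.6] [315.1 277.4]
64 [296.3 253.4] [312.5 272.9]
[[  0   0  30  40 929]
 [  4   7  17  19 271]] [[310.2088267  270.44994618]
 [307.0701107  266.24354244]]
t=15.13 tip base mm [ 50.7  80.1 121.3] shift [ 0.7 -0.1 35.3] spin -0.16 F base [ 0.  -0.3 -0.3] grip 0.006 toolz [-0.001 -0.001 -1.   ]
```

The measured box (299–316, 257–276) matches the third click. Now the lamp press.

Request:
{"method": "arm_command", "body": {
  "motion": [
    [0,0,0,20,0],
    [0,0,0,32,0],
    [0,0,0,36,0],
    [0,0,0,36,0],
    [0,0,0,36,0]
  ]
}}

```text
time: 15.55
position: [0.6163, 0.0847, 0.1]
tool_rot: [0.481, 3.105, 0.0]
ft_force: [1.3, -0.2, 0.7]
grip_width: -0.0
grip_force: 0.0
```

Request:
{"method": "arm_command", "body": {
  "motion": [
    [0,0,0,2,0],
    [0,0,0,4,0],
    [0,0,0,6,0],
    [0,0,0,8,0],
    [0,0,0,8,0]
  ]
}}

```text
time: 15.97
position: [0.6172, 0.0852, 0.092]
tool_rot: [0.48, 3.103, 0.001]
ft_force: [0.3, -0.5, 4.1]
grip_width: 0.003
grip_force: 1.9
```

```bash
python3 -c "
from h import *
go(50,80,75)"
```

```text
t=15.97 tip base mm [51.5 82.4 78. ] shift [ 1.5 -2.4  3. ] spin -0.07 F base [ 0.5 -0.4  4.1] grip 0.003 toolz [ 0.001  0.    -1.   ]
```

Request:
{"method": "arm_command", "body": {
  "motion": [
    [0,0,0,1,0],
    [0,0,0,2,0],
    [0,0,0,3,0],
    [0,0,0,4,0],
    [0,0,0,4,0]
  ]
}}

```text
time: 16.38
position: [0.6173, 0.0852, 0.0903]
tool_rot: [0.48, 3.103, 0.002]
ft_force: [-4.8, 0.2, 16.3]
grip_width: 0.008
grip_force: 8.0
```

```bash
python3 -c "
from h import *
go(50,80,75)"
```

```text
t=16.38 tip base mm [51.6 82.4 76.3] shift [ 1.6 -2.4  1.3] spin -0.08 F base [-4.6 -1.3 16.3] grip 0.008 toolz [ 0.001  0.001 -1.   ]
```

The button is bottomed out: 16 N with the tip at 76.3. Now I'll lift off and clear.

Request:
{"method": "arm_command", "body": {
  "motion": [
    [0,0,0,0,0],
    [0,0,0,-10,0],
    [0,0,0,-40,0],
    [0,0,0,-80,0],
    [0,0,0,-110,0]
  ]
}}

```text
time: 16.8
position: [0.6163, 0.0851, 0.1991]
tool_rot: [-0.48, -3.104, 0.0]
ft_force: [0.3, -0.1, 0.6]
grip_width: 0.004
grip_force: 0.0
```

Request:
{"method": "arm_command", "body": {
  "motion": [
    [0,0,40,0,0],
    [0,0,80,0,0],
    [0,0,120,0,0],
    [0,0,160,0,0],
    [0,0,160,0,0]
  ]
}}

```text
time: 17.22
position: [0.6634, 0.25, 0.195]
tool_rot: [-0.461, -3.104, -0.008]
ft_force: [-2.3, 1.8, -0.4]
grip_width: 0.006
grip_force: 0.0
```

```bash
python3 fin.py pics/k.png; python3 lev.py
```

```text
t=17.22 tip base mm [ 45.9 253.5 181. ] shift [  -2.6 -174.    94.2] spin 0.64 F base [-2.8  1.1 -0.4] grip 0.006 toolz [-0.003  0.006 -1.   ]
n 107 range [-13.9  -6.7   0.3]
t=17.37 tip base mm [ 50.5 242.  182.2] shift [ 110.3 -279.8  112. ] spin -0.01 F base [-0.  -0.9 -0.5] grip 0.002 toolz [-0.002 -0.002 -1.   ]
```

View pics/k.png

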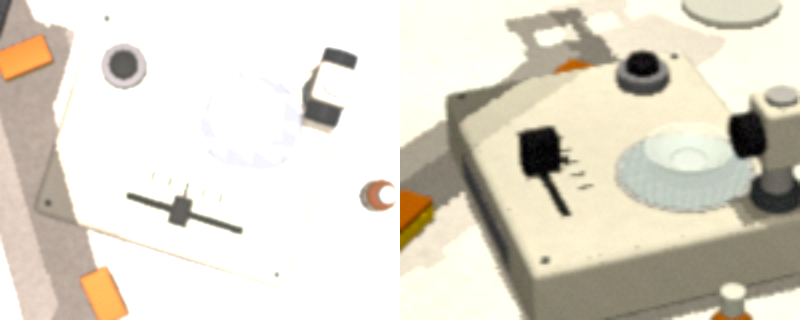

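The picture shows the lever at crop (180,210), base y -6.7, which is 48 mm of travel. The button is up at (124,65), and the boxes, bottle and dish haven't moved. I'll hand the job in.

```bash
python3 -c "
from bench import *
print(close_job())"
```

```text
the job is handed in; nothing more can be done
None
```

The lever is seated in the third click (about 48 mm of travel), the lamp button was then pressed fully down and sprang back, the dish, boxes and bottle look undisturbed, and the job is handed in with no verdict returned.

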